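# Close the control and sample vials in order

## Robot

A 6-joint arm with a two-finger parallel gripper is mounted at the origin on the work surface. World frame = base frame: x ahead of the robot, y to its left, z up, the work surface at z = 0. Lengths are in m, angles in degrees, forces in N, time in s.
With the tool pointing down it reaches from about 0.25 to 0.725 m from the base axis. Payload 9.7 kg.
Tool frame: the origin (TCP) lies midway between the tips of the shut fingers; the grasp point (between the pads) lies 19 mm behind it; z points along the fingers, y is the line along which they close (so a half turn about z gives the same grasp; the last joint's range is limited). The gripper opens to 85 mm and grips with 20 to 120 N. Pads are 22 mm wide; open, the fingers measure 114 mm over their backs; the gripper's body (76 mm by 85 mm) begins 54 mm behind the grasp point. The pads swing forward as they close: fully open they stand 13 mm farther back than shut.
Start: joints at [75.057, 4.979, 10.078, 95.1, 0, 90], TCP at [0.142, 0.531, 0.231] pointing down, gripper open.
Joint ranges: [-179.16, 179.16], [-48.56, 103.87], [-65.8, 70.77], [-126.05, 130.52], [-82.76, 87.17], [-180, 180]. Speed limits (degrees/s): [127.2, 127.2, 147.25, 180, 180, 180].

## Interface

Orientations are given as [roll, pitch, yaw] about the fixed x, y, z axes, in that order (R = Rz(yaw) Ry(pitch) Rx(roll)).
In Python, from workcell import readout, imaging, bot, spotter gives the robot as it stands.
- The arm moves only by the shell command python3 -m jog 'ROWS' [FORCE]. ROWS is JSON, a list of rows, each an object with "rotation": the turn, a rotation vector about the world's x, y, z in degrees, a list of three; "translation": the shift along the world's x, y, z in mm, a list of three; "grip": the finger opening in mm, from 0 to 85.4. In form: [{"rotation": [wx, wy, wz], "translation": [dx, dy, dz], "grip": grip}, ...]. A call has 1 to 20 rows; each row is the pose to reach, as a shift and turn from the pose commanded when the call began; what a row does not reach only later rows make up. A row lasts 1/10 s, in which the tool goes at most 50 mm and 8.59 degrees, less where a joint would pass 70% of its speed; a pose out of reach is approached as far as the arm can. A call with a gripper value outside its range is refused whole. The fingers move at their own pace and stop on an object; FORCE is the grip in N (left out, the last holds). Time passes only in rows, so rows that repeat a pose let the fingers close. It gives the time, the measured TCP pose, the force, the opening and the grip force at its end, in the units of the state.
- readout.get_obs(): the state, without advancing time (a new reading comes with each control period).
- imaging.camera(name): name is "scene" or "top"; returns (picture, depth): 420x560x3 uint8, red, green, blue; 420x560 float32, m along the optical axis (not along the pixel's ray), 0 where there is no reading.
- imaging.camera_info(name): a dict with "vertical_fov" (degrees; the focal length in pixels is half the picture's height over the tangent of half this angle, whatever the lens; pixels are square), "cx", "cy" (the principal point, pixels), "extrinsics" (4x4, takes a point from camera to world coordinates). Camera axes: x right, y down, z forward; pixel columns grow to the right and rows downward; lengths in m; the calibration is good to about 2 mm. A picture is of the moment at which its call begins. camera_info takes no time and is no camera call.
- bot.job_done(): hands the job in; it is judged then, once.
Trained networks look in the newest picture that a camera, given by its name, has taken for a name from the list of things; names that differ only in an ending like _2 or _b are one class to them, and where a whole thing is asked for, a point or a joint stands for the part that bears it (a point fixed in the world has none). Each returns a list of dicts, best first, with "confidence" (0 to 1); they miss things now and then, are a little off and sometimes report something else, mostly with a low value. They report only what shows in the picture. A call takes as long as a camera call.
- spotter.spot_in(camera, target): "box" ([centre column, centre row, width, height] in pixels, round what is visible of it).
- spotter.mark_of(camera, target): "uv" ([column, row] in pixels: a listed point, or the origin of a listed thing).
The state is a dict: "time": time; "q": joint angles; "qd": joint speeds; "joint_efforts": joint torques, N m; "ee_pos": TCP position; "tcp_rot": TCP orientation; "wrist_force": force on the tool from outside, world axes, zero at the start; "torque": the same for the moment, N m; "opening": finger opening in m; "grasp_force": force on a finger pad.
Only numpy, scipy, OpenCV 4.12 (cv2) and the standard library are available. Lean on these libraries where they do the work, as an engineer would, in place of code of your own. Each camera call takes 0.05 s, during which the arm holds its last target. There are 200 camera calls.

## Task

In the dry-block heater three vials have caps that still stand up from the rim: with the fingertips, gently press the yellow cap (negative control) straight down until it is fully home, then the blue one, then the red one, in that order so the positive control comes last. Grasp and lift nothing, do not press the green-capped vials, which are already closed, and leave everything else on the bench where it stands.

Things in the scene. Friction and masses are not known exactly. Their poses are not given: they have to be found in the camera images.
- heater: Dry-block heater, fixed: white housing 186 x 228 mm (x, y) with an aluminium block 120 x 180 mm, top 70 mm above the bench. Origin: centre of the block at bench level; z up, control panel (46 mm high) on the -x side. Six wells 35 mm deep, 29.6 mm across, at x = -30 and 30 mm, y = -60, 0 and 60 mm; the five vials stand in wells in any arrangement, one well is empty.
- vial_yellow: Loose glass vial of the negative control, 28 mm across, 48 mm tall to its rim, 50 to 120 g with its cap, standing in one of the heater's wells on its floor (35 mm above the bench). Origin: centre of its underside; z up along the vial. Carries the yellow cap.
- cap_yellow_top (a point): Centre of the flat top of the yellow push-in cap (flange 26 mm across and 5 mm thick, on it a soft rubber button 22 mm across and 7 mm high, which gives at 3 N per mm, 5 mm at most, and springs back). z up. It is 105 mm above the bench when the cap is fully out, 95 mm when it is home, flange on the vial's rim, and the rubber is not squeezed.
- cap_yellow (a joint): How far the yellow cap has been pushed into its vial, in m: 0 is fully out, 0.010 is home (a hard stop). Starts between 0 and 0.003. It slides straight down against about 4 N of friction and stays where it is left.
- vial_blue: Loose glass vial of the patient sample, 28 mm across, 48 mm tall to its rim, 50 to 120 g with its cap, standing in one of the heater's wells on its floor (35 mm above the bench). Origin: centre of its underside; z up along the vial. Carries the blue cap.
- cap_blue_top (a point): Centre of the flat top of the blue push-in cap (flange 26 mm across and 5 mm thick, on it a soft rubber button 22 mm across and 7 mm high, which gives at 3 N per mm, 5 mm at most, and springs back). z up. It is 105 mm above the bench when the cap is fully out, 95 mm when it is home, flange on the vial's rim, and the rubber is not squeezed.
- cap_blue (a joint): How far the blue cap has been pushed into its vial, in m: 0 is fully out, 0.010 is home (a hard stop). Starts between 0 and 0.003. It slides straight down against about 4 N of friction and stays where it is left.
- vial_red: Loose glass vial of the positive control, 28 mm across, 48 mm tall to its rim, 50 to 120 g with its cap, standing in one of the heater's wells on its floor (35 mm above the bench). Origin: centre of its underside; z up along the vial. Carries the red cap.
- cap_red_top (a point): Centre of the flat top of the red push-in cap (flange 26 mm across and 5 mm thick, on it a soft rubber button 22 mm across and 7 mm high, which gives at 3 N per mm, 5 mm at most, and springs back). z up. It is 105 mm above the bench when the cap is fully out, 95 mm when it is home, flange on the vial's rim, and the rubber is not squeezed.
- cap_red (a joint): How far the red cap has been pushed into its vial, in m: 0 is fully out, 0.010 is home (a hard stop). Starts between 0 and 0.003. It slides straight down against about 4 N of friction and stays where it is left.
- vial_green1: Loose glass vial like the others with a green cap that is already home (top 95 mm above the bench), standing in another well. Leave alone. Origin: centre of its underside.
- vial_green2: Loose glass vial like the others with a green cap that is already home (top 95 mm above the bench), standing in another well. Leave alone. Origin: centre of its underside.
- bottle: Amber reagent bottle, 64 mm across, 130 mm tall, loose on the bench; leave alone. Origin: centre of its underside.
- beaker: Empty glass beaker, 68 mm across, 80 mm tall, loose; leave alone. Origin: centre of its underside.
- tip_box: Blue pipette-tip box with pale lid, 115 x 80 x 55 mm, loose; leave alone. Origin: centre of its underside.
- mouse: Black computer mouse, 100 x 58 x 32 mm, on a 3 mm black mat; leave alone. Origin: centre of its underside.
- timer: White bench timer, 60 x 70 x 18 mm, with orange keys, loose; leave alone. Origin: centre of its underside.

How it is judged:
By the outcome, as a careful person would: the job done as asked, in the order asked, and still so for the second after the job is handed in, with the robot touching nothing.
It also fails if it takes over 38 s, if anything falls off the work surface, if the arm or the gripper's body presses on something with over 40 N, if the wrist force passes 120 N, or if a joint passes its speed limit or range.

## Working session

There is one attempt and no reset: what is moved stays moved. The work goes in short steps, Python scripts to look and compute and a shell command to move; the robot and the scene stay as the last step left them, time stands still between calls to the robot, and variables do not carry over. Pictures are saved under pics/ and viewed, at most 10 in all, crops included, and the job is handed in when it is done.

```bash
mkdir -p pics
cat > h.py <<'E'
import numpy as np, cv2
from workcell import readout, imaging, bot, spotter
def P(cam,u,v,z=None,depth=None):
    i=imaging.camera_info(cam); f=210/np.tan(np.radians(i["vertical_fov"]/2)); T=np.array(i["extrinsics"])
    d=np.array([(u-i["cx"])/f,(v-i["cy"])/f,1.]); r=T[:3,:3]@d
    s=depth if depth is not None else (z-T[2,3])/r[2]
    return T[:3,3]+s*r
E
python3 - <<'E'
from h import *
for c in("top","scene"):
    p,d=imaging.camera(c); cv2.imwrite(f"pics/{c}0.png",p[:,:,::-1]); np.save(f"{c}.npy",d)
    for n in("cap_yellow_top","cap_blue_top","cap_red_top"):
        for m in spotter.mark_of(c,n)[:2]:
            u,v=m["uv"]; dd=d[int(round(v)),int(round(u))]
            print(c,n,round(m["confidence"],2),np.round([u,v],1),P(c,u,v,z=.103).round(4),P(c,u,v,depth=dd).round(4))
    m=spotter.mark_of(c,"heater")[:1]; print(m)
    if m: print(P(c,*m[0]["uv"],z=0.0))
o=readout.get_obs(); print(o)
E
```

```text
top cap_yellow_top 0.56 [247.6 222.6] [0.4935 0.0737 0.103 ] [0.4937 0.0737 0.1019]
top cap_blue_top 0.43 [219.4 221. ] [0.4976 0.146  0.103 ] [0.4987 0.1467 0.0971]
top cap_red_top 0.6 [269.8 225.7] [0.4855 0.0166 0.103 ] [0.4854 0.0166 0.1039]
[{'uv': [251.0, 217.8], 'confidence': 0.88}]
[0.52527637 0.0695251  0.        ]
scene cap_yellow_top 0.42 [308. 204.] [0.4859 0.0689 0.103 ] [0.4852 0.069  0.1024]
scene cap_blue_top 0.61 [339.  202.2] [0.4819 0.1398 0.103 ] [ 0.3557  0.1608 -0.0031]
scene cap_red_top 0.52 [282.1 205.4] [0.4888 0.01   0.103 ] [0.4863 0.01   0.1009]
[{'uv': [309.1, 249.5], 'confidence': 0.82}]
[0.52914329 0.07130376 0.        ]
{'time': 0.5, 'q': array([ 7.50556329e+01,  4.98063907e+00,  1.00743192e+01,  9.50989588e+01,
       -7.20305974e-05,  8.99995973e+01]), 'qd': array([-0.06441299, -0.04561978,  0.00325264,  0.01732045, -0.01643198,
       -0.04900701]), 'joint_efforts': array([-8.55978465e-05, -5.19648063e+01,  4.64545441e+01,  1.75871701e-03,
        8.72403325e-05,  4.93525988e-06]), 'ee_pos': array([0.14182956, 0.53137701, 0.23123254]), 'tcp_rot': array([-1.79994721e+02,  7.19934978e-05,  1.65056036e+02]), 'wrist_force': array([-1.30805873,  0.67274343, -0.864238  ]), 'torque': array([ 0.03942946, -0.00654679, -0.015888  ]), 'grasp_force': 0.0, 'opening': 0.08555511751139883}
```

View pics/top0.png

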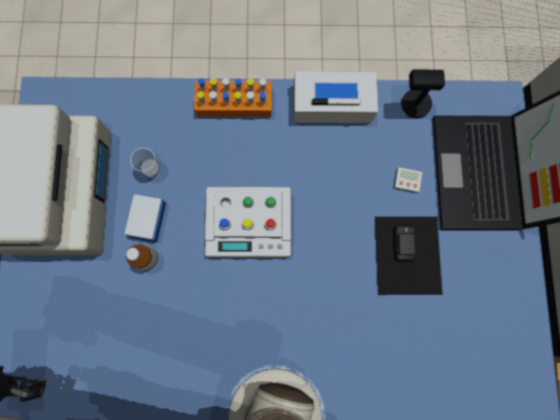

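View pics/scene0.png

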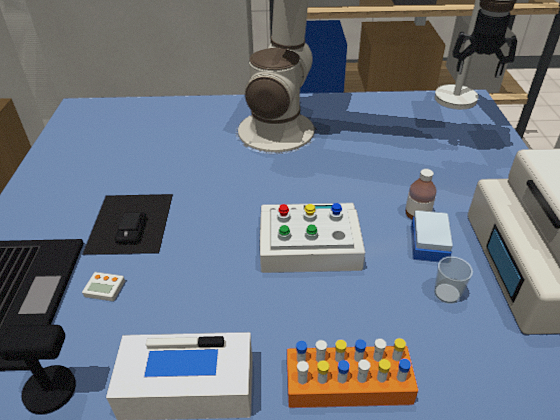

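```bash
cat > m.py <<'E'
from h import *
import sys
from scipy.optimize import least_squares
H={"yellow":(22,34),"blue":(105,125),"red":(172,8),"green":(50,80)}
def meas(tag,names):
    out={}
    for c in("top","scene"):
        p=cv2.imread(f"pics/{c}{tag}.png"); d=np.load(f"{c}.npy"); h=cv2.cvtColor(p,cv2.COLOR_BGR2HSV)
        for n in names:
            a,b=H[n]; hh=h[:,:,0]; m=((hh>=a)&(hh<=b)) if a<b else ((hh>=a)|(hh<=b))
            m&=(h[:,:,1]>130)&(h[:,:,2]>70)
            w=np.zeros_like(m); 
            if c=="top": w[190:234,212:285]=1
            else: w[195:245,265:350]=1
            k,l,s,ce=cv2.connectedComponentsWithStats((m&w).astype(np.uint8))
            for i in range(1,k):
                if s[i,4]<25: continue
                vals=d[l==i]; u,v=ce[i]; pts=[P(c,x,y,depth=d[y,x]) for y,x in np.argwhere(l==i)]
                pts=np.array(pts); zt=np.percentile(pts[:,2],80); T=pts[pts[:,2]>zt-.004]
                print(c,n,s[i],np.round([u,v],1),"z80 %.4f"%zt,"ctr@.098",P(c,u,v,z=.098).round(4),"toppts",T.mean(0).round(4))
if __name__=="__main__": meas(sys.argv[1],list(H))
E
python3 m.py 0
```

```text
top yellow [243 219   9   8  55] [246.9 222.7] z80 0.1052 ctr@.098 [0.4941 0.0756 0.098 ] toppts [0.4937 0.0758 0.1041]
top blue [220 219   9   8  57] [223.7 222.6] z80 0.1065 ctr@.098 [0.4943 0.1354 0.098 ] toppts [0.4934 0.1353 0.1056]
top red [267 219   8   8  51] [270.2 222.8] z80 0.1056 ctr@.098 [0.4941 0.0155 0.098 ] toppts [0.4939 0.0162 0.1048]
top green [244 198   8   7  43] [247.4 201. ] z80 0.0973 ctr@.098 [0.5515 0.075  0.098 ] toppts [0.5528 0.0761 0.0962]
top green [267 198   8   7  45] [270.3 201.1] z80 0.0972 ctr@.098 [0.5513 0.0154 0.098 ] toppts [0.5526 0.0159 0.0965]
scene yellow [304 204  11  11  91] [309.6 208.8] z80 0.1028 ctr@.098 [0.497  0.0721 0.098 ] toppts [0.4956 0.0714 0.1023]
scene blue [331 203  11  10  81] [336.1 207.5] z80 0.1042 ctr@.098 [0.4945 0.1321 0.098 ] toppts [0.5275 0.1264 0.1299]
scene red [279 204  10  12  91] [283.3 209.5] z80 0.1033 ctr@.098 [0.4975 0.0125 0.098 ] toppts [0.4967 0.0119 0.1026]
scene green [279 225  11  10  72] [283.9 229.7] z80 0.0949 ctr@.098 [0.564  0.0121 0.098 ] toppts [0.5567 0.0118 0.0942]
scene green [307 225  10   9  68] [311.3 229. ] z80 0.0956 ctr@.098 [0.5638 0.0712 0.098 ] toppts [0.5725 0.0699 0.1102]
```

```bash
python3 -m jog '[{"rotation":[0,0,0],"translation":[353,-457,0],"grip":0},{"rotation":[0,0,0],"translation":[353,-457,0],"grip":0},{"rotation":[0,0,0],"translation":[353,-457,0],"grip":0},{"rotation":[0,0,0],"translation":[353,-457,0],"grip":0},{"rotation":[0,0,0],"translation":[353,-457,0],"grip":0},{"rotation":[0,0,0],"translation":[353,-457,0],"grip":0},{"rotation":[0,0,0],"translation":[353,-457,0],"grip":0},{"rotation":[0,0,0],"translation":[353,-457,0],"grip":0},{"rotation":[0,0,0],"translation":[353,-457,0],"grip":0},{"rotation":[0,0,0],"translation":[353,-457,0],"grip":0},{"rotation":[0,0,0],"translation":[353,-457,0],"grip":0},{"rotation":[0,0,0],"translation":[353,-457,0],"grip":0},{"rotation":[0,0,0],"translation":[353,-457,0],"grip":0},{"rotation":[0,0,0],"translation":[353,-457,-40],"grip":0},{"rotation":[0,0,0],"translation":[353,-457,-80],"grip":0},{"rotation":[0,0,0],"translation":[353,-457,-110],"grip":0},{"rotation":[0,0,0],"translation":[353,-457,-110],"grip":0},{"rotation":[0,0,0],"translation":[353,-457,-110],"grip":0}]' 20
python3 - <<'E'
from h import *
p,d=imaging.camera("scene"); cv2.imwrite("pics/scene1.png",p[:,:,::-1]); cv2.imwrite("pics/s1.png",cv2.resize(p[100:270,220:400,::-1],None,fx=3.5,fy=3.5,interpolation=2))
E
```

```text
time: 2.3
ee_pos: [0.4946, 0.0749, 0.1222]
tcp_rot: [180.0, -0.0, 165.1]
wrist_force: [0.3, 0.2, -0.1]
opening: -0.0001
grasp_force: 0.0
```

View pics/s1.png

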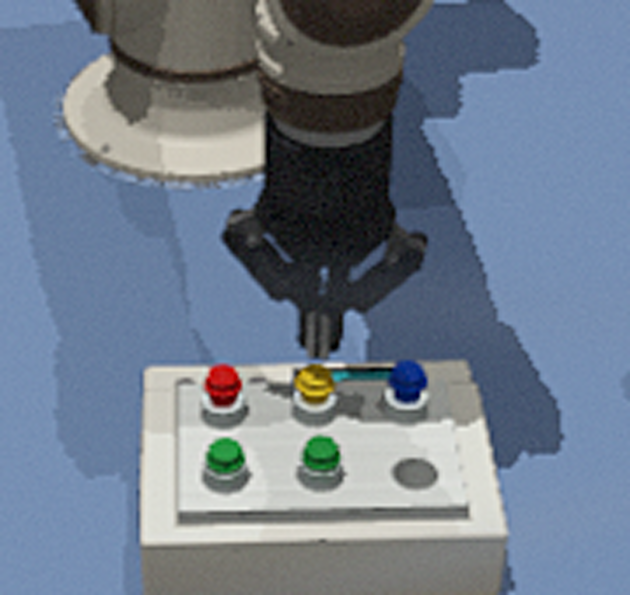

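The shut fingertips hang directly above the yellow cap (crop about 320,350, cap at 315,380). Next is a slow press.

```bash
python3 -m jog '[{"rotation":[0,0,0],"translation":[0,0,-8],"grip":0},{"rotation":[0,0,0],"translation":[0,0,-14],"grip":0},{"rotation":[0,0,0],"translation":[0,0,-16],"grip":0},{"rotation":[0,0,0],"translation":[0,0,-18],"grip":0},{"rotation":[0,0,0],"translation":[0,0,-20],"grip":0},{"rotation":[0,0,0],"translation":[0,0,-22],"grip":0},{"rotation":[0,0,0],"translation":[0,0,-24],"grip":0},{"rotation":[0,0,0],"translation":[0,0,-25],"grip":0},{"rotation":[0,0,0],"translation":[0,0,-26],"grip":0},{"rotation":[0,0,0],"translation":[0,0,-27],"grip":0},{"rotation":[0,0,0],"translation":[0,0,-27],"grip":0},{"rotation":[0,0,0],"translation":[0,0,-27],"grip":0}]'
```

```text
time: 3.55
ee_pos: [0.4949, 0.0744, 0.0943]
tcp_rot: [180.0, 0.0, 165.1]
wrist_force: [-0.3, 0.1, 3.9]
opening: -0.0
grasp_force: 1.7
```

```bash
python3 -m jog '[{"rotation":[0,0,0],"translation":[0,0,-1],"grip":0},{"rotation":[0,0,0],"translation":[0,0,-2],"grip":0},{"rotation":[0,0,0],"translation":[0,0,-2],"grip":0},{"rotation":[0,0,0],"translation":[0,0,-2],"grip":0}]'
```

```text
time: 3.95
ee_pos: [0.495, 0.0744, 0.0927]
tcp_rot: [180.0, 0.0, 165.1]
wrist_force: [-1.3, 0.0, 6.3]
opening: -0.0002
grasp_force: 3.4
```

```bash
python3 -m jog '[{"rotation":[0,0,0],"translation":[0,0,-1],"grip":0},{"rotation":[0,0,0],"translation":[0,0,-1],"grip":0},{"rotation":[0,0,0],"translation":[0,0,-1],"grip":0}]'
```

```text
time: 4.25
ee_pos: [0.4951, 0.0745, 0.092]
tcp_rot: [180.0, 0.1, 165.1]
wrist_force: [-0.9, 0.0, 9.0]
opening: -0.0002
grasp_force: 4.5
```

Yellow is home: force rises at 3 N/mm against the stop. Next, blue, with the same depth.

```bash
python3 -m jog '[{"rotation":[0,0,0],"translation":[0,0,10],"grip":0},{"rotation":[0,0,0],"translation":[0,0,30],"grip":0},{"rotation":[0,0,0],"translation":[0,0,30],"grip":0},{"rotation":[0,0,0],"translation":[0,30,30],"grip":0},{"rotation":[0,0,0],"translation":[0,60,30],"grip":0},{"rotation":[0,0,0],"translation":[0,60,30],"grip":0},{"rotation":[0,0,0],"translation":[0,60,30],"grip":0},{"rotation":[0,0,0],"translation":[0,60,20],"grip":0},{"rotation":[0,0,0],"translation":[0,60,16],"grip":0},{"rotation":[0,0,0],"translation":[0,60,14],"grip":0},{"rotation":[0,0,0],"translation":[0,60,12],"grip":0},{"rotation":[0,0,0],"translation":[0,60,10],"grip":0},{"rotation":[0,0,0],"translation":[0,60,8],"grip":0},{"rotation":[0,0,0],"translation":[0,60,6],"grip":0},{"rotation":[0,0,0],"translation":[0,60,4],"grip":0},{"rotation":[0,0,0],"translation":[0,60,2],"grip":0},{"rotation":[0,0,0],"translation":[0,60,1],"grip":0},{"rotation":[0,0,0],"translation":[0,60,0],"grip":0},{"rotation":[0,0,0],"translation":[0,60,0],"grip":0},{"rotation":[0,0,0],"translation":[0,60,0],"grip":0}]'
```

```text
time: 6.25
ee_pos: [0.4951, 0.1344, 0.092]
tcp_rot: [180.0, 0.1, 165.1]
wrist_force: [-1.8, -1.2, 9.7]
opening: 0.0002
grasp_force: 4.6
```

Blue is home at 9.7 N. Next, red.

```bash
python3 -m jog '[{"rotation":[0,0,0],"translation":[0,0,10],"grip":0},{"rotation":[0,0,0],"translation":[0,0,35],"grip":0},{"rotation":[0,0,0],"translation":[0,0,35],"grip":0},{"rotation":[0,0,0],"translation":[0,-40,35],"grip":0},{"rotation":[0,0,0],"translation":[0,-80,35],"grip":0},{"rotation":[0,0,0],"translation":[0,-120,35],"grip":0},{"rotation":[0,0,0],"translation":[0,-120,35],"grip":0},{"rotation":[0,0,0],"translation":[0,-120,20],"grip":0},{"rotation":[0,0,0],"translation":[0,-120,16],"grip":0},{"rotation":[0,0,0],"translation":[0,-120,14],"grip":0},{"rotation":[0,0,0],"translation":[0,-120,12],"grip":0},{"rotation":[0,0,0],"translation":[0,-120,10],"grip":0},{"rotation":[0,0,0],"translation":[0,-120,8],"grip":0},{"rotation":[0,0,0],"translation":[0,-120,6],"grip":0},{"rotation":[0,0,0],"translation":[0,-120,4],"grip":0},{"rotation":[0,0,0],"translation":[0,-120,2],"grip":0},{"rotation":[0,0,0],"translation":[0,-120,1],"grip":0},{"rotation":[0,0,0],"translation":[0,-120,0],"grip":0},{"rotation":[0,0,0],"translation":[0,-120,0],"grip":0},{"rotation":[0,0,0],"translation":[0,-120,0],"grip":0}]'
```

```text
time: 8.25
ee_pos: [0.4951, 0.0145, 0.092]
tcp_rot: [180.0, 0.1, 165.1]
wrist_force: [-2.8, 1.8, 9.3]
opening: -0.0001
grasp_force: 4.7
```

Red is home too. I'll retreat upward and toward the robot, then check.

```bash
python3 -m jog '[{"rotation":[0,0,0],"translation":[0,0,10],"grip":0},{"rotation":[0,0,0],"translation":[0,0,50],"grip":0},{"rotation":[0,0,0],"translation":[0,0,100],"grip":0},{"rotation":[0,0,0],"translation":[-50,0,140],"grip":0},{"rotation":[0,0,0],"translation":[-100,0,140],"grip":0},{"rotation":[0,0,0],"translation":[-150,0,140],"grip":0},{"rotation":[0,0,0],"translation":[-170,0,140],"grip":0},{"rotation":[0,0,0],"translation":[-170,0,140],"grip":0},{"rotation":[0,0,0],"translation":[-170,0,140],"grip":0},{"rotation":[0,0,0],"translation":[-170,0,140],"grip":0}]'
python3 - <<'E'
from h import *
for c in("top","scene"):
    p,d=imaging.camera(c); cv2.imwrite(f"pics/{c}2.png",p[:,:,::-1]); np.save(f"{c}.npy",d)
p=cv2.imread("pics/scene2.png"); cv2.imwrite("pics/s2.png",cv2.resize(p[130:280,220:400],None,fx=3.5,fy=3.5,interpolation=2))
E
python3 m.py 2
```

```text
time: 9.25
ee_pos: [0.3254, 0.0143, 0.2311]
tcp_rot: [-180.0, -0.0, 165.1]
wrist_force: [0.1, 0.3, -0.3]
opening: -0.0003
grasp_force: 0.0
top yellow [243 220   9   8  58] [247.1 223.5] z80 0.0964 ctr@.098 [0.492  0.0751 0.098 ] toppts [0.4938 0.0756 0.0956]
top blue [220 220   9   8  59] [224.2 223.6] z80 0.0963 ctr@.098 [0.4918 0.1342 0.098 ] toppts [0.4943 0.1351 0.0954]
top red [267 220   8   8  55] [270.2 223.5] z80 0.0956 ctr@.098 [0.4921 0.0155 0.098 ] toppts [0.4939 0.0162 0.0952]
top green [244 198   8   7  43] [247.4 201. ] z80 0.0963 ctr@.098 [0.5515 0.075  0.098 ] toppts [0.5456 0.0742 0.1272]
top green [267 198   8   7  45] [270.3 201.1] z80 0.0973 ctr@.098 [0.5513 0.0154 0.098 ] toppts [0.5528 0.0163 0.0962]
scene yellow [305 206  10  10  85] [309.5 210.7] z80 0.0949 ctr@.098 [0.5034 0.0713 0.098 ] toppts [0.4964 0.0718 0.0941]
scene blue [331 206  10   9  78] [336.  210.2] z80 0.0954 ctr@.098 [0.5037 0.131  0.098 ] toppts [0.4965 0.1313 0.0943]
scene red [279 207  10  10  75] [283.4 211.7] z80 0.0947 ctr@.098 [0.5049 0.0124 0.098 ] toppts [0.4966 0.0121 0.094 ]
scene green [279 225  11  10  73] [283.8 229.5] z80 0.0952 ctr@.098 [0.5635 0.0119 0.098 ] toppts [0.5707 0.0113 0.1079]
scene green [307 225  10   9  68] [311.2 229. ] z80 0.0954 ctr@.098 [0.5638 0.0712 0.098 ] toppts [0.5735 0.07   0.1109]
```

View pics/s2.png

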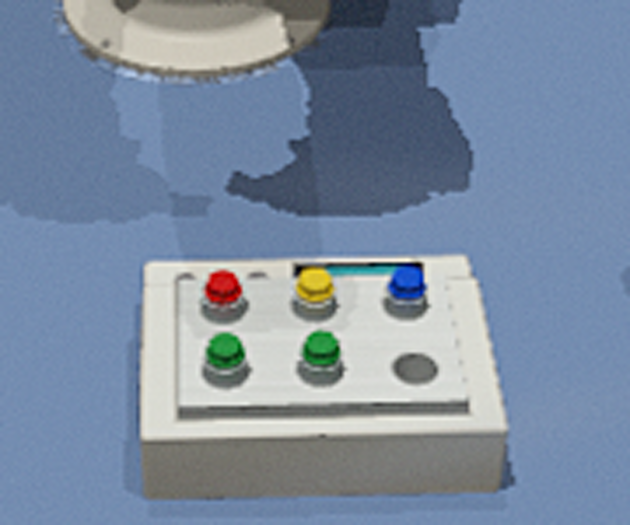

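All three pressed caps (crop 222,288; 315,285; 407,283) now sit at 95 mm, level with the green ones, and the robot is clear.

```bash
python3 -c "from workcell import bot; print(bot.job_done())"
```

```text
the job is handed in; nothing more can be done
None
```

The yellow, blue and red caps were pressed fully home in that order, each with a final press of 9 to 10 N; the cameras put all three tops at about 95 mm, and the job was handed in at about 9.4 s with the arm clear.

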